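Clamp a mortar cube and hold a square in its corner

TASK

Crank the specimen clamp's handle clockwise (seen from above) until it comes up against its stop, so that the pad holds the mortar cube down firmly. Then take the metal square by its stock, stand it on the clamp's base plate in front of the cube's face that looks away from the column, and press it down and forward into the corner until its underside lies flat on the plate and the back of its blade lies flush on the cube. Finish while still gripping it and pressing it both ways; do not shove the cube along or disturb the disc, bowl, jar and spatula.

Things in the scene. Friction and masses are not known exactly. Their poses are not given: they have to be found in the camera images.
- clamp: Fixed specimen clamp. Origin: on the table under the screw axis. Steel base plate 290 x 140 mm, top at z = 12 mm, from x = -175 to 115 mm of its frame; the -x part is clear for the square. +x points to the column (30 mm thick, x = 70 to 100 mm), within 20 degrees of the world's +y. A 40 mm wide arm, 112 to 142 mm above the table, carries the screw.
- crank (a joint): Crank angle (rad), grows clockwise seen from above, 0 to 7.0 (hard stop); starts at 0 to 2.5. Screw, crank and pad sink 2.0 mm per rad. The pad meets the cube at about 4.0 and is sprung (4 N/mm): some 24 N at the stop. Turns stiffly (0.06 N m), stays where left. At the stop its arm points 45 degrees from the clamp's +x towards its -y.
- crank_handle (a point): Mid-height of the crank's upright handle, a black round sleeve 16 mm in diameter, 45 mm tall, spinning freely on its pin (the gripper may keep its yaw while going round). It circles crank_axis at 45 mm radius. The 14 mm wide crank arm lies 1 mm under the sleeve, 23.5 mm below this point. Height above the table: 192 mm at crank 0, 178 mm at the stop.
- crank_axis (a point): Point on the crank's vertical axis, level with the sleeve's lower end; the hub there is 24 mm in diameter and ends at about this height.
- pad: Round pressing pad of the clamp, 34 mm in diameter, under the screw, above the cube's middle. Origin on the screw axis near table level, of no use for handling; the pad's underside is 90 mm above its origin.
- cube: Grey mortar cube, 70 mm edge, about 0.75 kg, standing loose on the base plate under the pad, within a few mm and 3 degrees of the clamp's axes. Origin: centre of its underside. Axes: x as the clamp's x; its free face, against which the square is pressed, is at x = -35 mm of its own frame.
- square: Aluminium L-shaped square, 0.25 kg, standing on the table. Stock 130 (its x) x 22 (y) x 28 mm high; blade upright at the +x end, 8 mm thick, 22 mm wide, top at 75 mm. Origin: centre of the stock's underside. The flat face at x = 65 mm goes on the cube, the underside on the plate. Its x starts within 35 degrees of the world's +y. Grip across the stock near the middle.
- square_heel (a point): Outer corner of the square: middle of the lower edge of the face at x = +65 mm, z = 0 of the square's frame.
- disc: Bystander: grey mortar disc, 72 mm in diameter, 45 mm high. Origin at the centre of its underside.
- bowl: Bystander: white bowl, 110 mm rim, 50 mm high. Origin at the centre of its underside.
- jar: Bystander: closed glass jar, 76 mm in diameter, 120 mm high. Origin at the centre of its underside.
- spatula: Bystander: spatula 200 mm long, lying on the table. Origin near its middle.
There are look-alikes about, which are no part of the job. Leave any pink look-alike of the square alone.

How it is judged:
By the outcome, as a careful person would: the job done as asked, in the order asked, and still so for the second after the job is handed in, while the arm keeps its last pose, push and grip.
It also fails if it takes over 67 s, if anything falls off the work surface, if the arm or the gripper's body presses on something with over 40 N, if the wrist force passes 120 N, or if a joint passes its speed limit or range.

ROBOT

A 6-joint arm with a two-finger parallel gripper is mounted at the origin on the work surface. World frame = base frame: x ahead of the robot, y to its left, z up, the work surface at z = 0. Lengths are in mm, angles in rad, forces in N, time in s.
With the tool pointing down it reaches from about 300 to 850 mm from the base axis. Payload 5.4 kg.
Tool frame: the origin (TCP) lies between the finger pads; the fingertips stand 8 mm ahead of it and the grasp point (between the pads) lies 11 mm behind it (robot.nose_length is the z of the fingertips in the tool frame, in mm); z points along the fingers, y is the line along which they close (so a half turn about z gives the same grasp; the last joint's range is limited). The gripper opens to 85 mm and grips with 20 to 120 N. Pads are 22 mm wide; open, the fingers measure 114 mm over their backs; the gripper's body (76 mm by 85 mm) begins 54 mm behind the grasp point. The pads swing forward as they close: fully open they stand 13 mm farther back than shut.
Start: joints at [0.959, 0.158, 1.597, -0, 1.386, -0.21], TCP at [224.876, 529.185, 239.299] pointing down, gripper open.
Joint ranges: [-2.91, 2.91], [-0.94, 2.29], [0.18, 2.7], [-1.29, 4.43], [0.17, 2.64], [-3, 3]. Speed limits (rad/s): [2.57, 2.57, 3.14, 3.14, 3.14, 3.14].

INTERFACE

Orientations are given as a unit quaternion [w, x, y, z].
In Python, from cell import robot gives the robot as it stands.
- The arm moves only by the tool send_rows, never from a script. Its argument "motion" is text: rows parted by semicolons, each of 5 numbers parted by spaces: the shift along the tool's x, y, z in mm, then the turn about the tool's z in rad, then the finger opening in mm, from 0 to 85.4. A call has 1 to 10 rows; each row is the pose to reach, as a shift and turn from the pose commanded when the call began, along the tool's axes at that moment; what a row does not reach only later rows make up. A row lasts 1/8 s, in which the tool goes at most 62.5 mm and 10.7 degrees, less where a joint would pass 70% of its speed; a pose out of reach is approached as far as the arm can. A call with a gripper value outside its range is refused whole. The fingers move at their own pace and stop on an object; "grip_force" is the grip in N (left out, the last holds). Time passes only in rows, so rows that repeat a pose let the fingers close. It gives the time, the measured TCP pose, the force, the opening and the grip force at its end, in the units of the state.
- robot.get_obs(): the state, without advancing time (a new reading comes with each control period).
- robot.read_camera(name): name is "scene" or "top" or "wrist"; returns (picture, depth): 420x560x3 uint8, red, green, blue; 420x560 float32, mm along the optical axis (not along the pixel's ray), 0 where there is no reading.
- robot.camera_info(name): a dict with "vertical_fov" (degrees; the focal length in pixels is half the picture's height over the tangent of half this angle, whatever the lens; pixels are square), "cx", "cy" (the principal point, pixels), "distortion" ([k1, k2, p1, p2, k3] as OpenCV has them; the pictures are not rectified), "eye" and "orientation" of the camera in the world; the wrist camera has in their place "tool_from_camera" (4x4, takes a point from camera to tool coordinates, whose origin is the TCP and whose axes are the flange's). Camera axes: x right, y down, z forward; pixel columns grow to the right and rows downward; lengths in mm; the calibration is good to about 2 mm. A picture is of the moment at which its call begins: read the wrist's pose just before it. camera_info takes no time and is no camera call.
- robot.job_done(): hands the job in; it is judged then, once.
The state is a dict: "time": time; "joint_pos": joint angles; "qvel": joint speeds; "effort": joint torques, N m; "ee_pos": TCP position; "tcp_rot": TCP orientation; "wrist_force": force on the tool from outside, world axes, zero at the start; "moment": the same for the moment, N m; "grip_width": opening from 0.0 (shut) to 1.0 (fully open); "grasp_force": force on a finger pad.
Only numpy, scipy, OpenCV 4.12 (cv2) and the standard library are available. Lean on these libraries where they do the work, as an engineer would, in place of code of your own. Each camera call takes 0.05 s, during which the arm holds its last target. There are 200 camera calls.

## Working session

There is one attempt and no reset: what is moved stays moved. The work goes in short steps, Python scripts to look and compute and a tool call to move; the robot and the scene stay as the last step left them, time stands still between calls to the robot, and variables do not carry over. Pictures are saved under pics/ and viewed, at most 10 in all, crops included, and the job is handed in when it is done.

Besides the shell and the picture viewer there is one more tool, called after ">>>" as name(argument=value, ...), one argument or row to a line, values as JSON. send_rows: Moves the arm, as the interface text tells. Its arguments: {"type":"object","properties":{"motion":{"type":"string"},"grip_force":{"type":"number"}},"required":["motion"]}

```bash
mkdir -p pics; cat > h.py <<'E'
import numpy as np,cv2
from cell import robot
from scipy.spatial.transform import Rotation as R
def rq(q): return R.from_quat([q[1],q[2],q[3],q[0]]).as_matrix()
def cam(n):
    i=robot.camera_info(n); f=210/np.tan(np.radians(i['vertical_fov'])/2)
    K=np.array([[f,0,i['cx']],[0,f,i['cy']],[0,0,1.]]); D=np.array(i['distortion'],float)
    if n=='wrist':
        o=robot.get_obs(); T=np.eye(4); T[:3,:3]=rq(o['tcp_rot']); T[:3,3]=o['ee_pos']; T=T@np.array(i['tool_from_camera'])
    else:
        T=np.eye(4); T[:3,:3]=rq(i['orientation']); T[:3,3]=i['eye']
    return K,D,T
def snap(n,tag):
    c=cam(n); p,d=robot.read_camera(n); cv2.imwrite(f'pics/{tag}.png',p[:,:,::-1]); np.savez(f'{tag}.npz',p=p,d=d,K=c[0],D=c[1],T=c[2])
def load(tag): return np.load(f'{tag}.npz')
def rays(s,uv):
    u=cv2.undistortPoints(np.array(uv,float).reshape(-1,1,2),s['K'],s['D']).reshape(-1,2)
    return np.c_[u,np.ones(len(u))]
def atz(s,uv,z):
    r=rays(s,uv)@s['T'][:3,:3].T; e=s['T'][:3,3]; return e+r*((z-e[2])/r[:,2])[:,None]
def atd(s,uv):
    d=np.array([s['d'][int(v),int(u)] for u,v in uv]); return (rays(s,uv)*d[:,None])@s['T'][:3,:3].T+s['T'][:3,3]
def cloud(s):
    v,u=np.mgrid[0:420,0:560]; uv=np.c_[u.ravel(),v.ravel()]
    return ((rays(s,uv)*s['d'].reshape(-1,1))@s['T'][:3,:3].T+s['T'][:3,3]).reshape(420,560,3)
E
python3 - <<'E'
from h import *
for n in('scene','top'): snap(n,n); s=load(n); print(n,s['T'].round(2).tolist())
o=robot.get_obs(); print(o['time'],o['ee_pos'],rq(o['tcp_rot']).round(3).tolist(),robot.nose_length); print(robot.camera_info('wrist'))
a=cv2.imread('pics/top.png'); cv2.imwrite('pics/top2.png',cv2.resize(a,(800,600)))
a=cv2.imread('pics/scene.png'); cv2.imwrite('pics/scene2.png',cv2.resize(a,(800,600)))
E
```

```text
scene [[-0.28, 0.81, -0.52, 1146.58], [0.96, 0.24, -0.15, 164.9], [0.0, -0.54, -0.84, 1121.49], [0.0, 0.0, 0.0, 1.0]]
top [[-0.03, -1.0, 0.09, 450.83], [-1.0, 0.03, 0.01, -21.03], [-0.01, -0.09, -1.0, 1238.22], [0.0, 0.0, 0.0, 1.0]]
0.1 [224.56585871 528.76334118 238.39433956] [[-0.92, 0.391, -0.001], [0.391, 0.92, -0.001], [0.0, -0.002, -1.0]] 8.0
{'vertical_fov': 59.23937100451378, 'cx': 280.29800884898503, 'cy': 205.39220138712344, 'distortion': array([-0.02972664,  0.        ,  0.        ,  0.        ,  0.        ]), 'tool_from_camera': array([[-2.71452986e-04, -9.47620763e-01, -3.19397581e-01,
         8.19901214e+01],
       [ 9.99999958e-01, -2.25339475e-04, -1.81330768e-04,
         3.45044248e-01],
       [ 9.98599179e-05, -3.19397617e-01,  9.47620785e-01,
        -1.34126777e+02],
       [ 0.00000000e+00,  0.00000000e+00,  0.00000000e+00,
         1.00000000e+00]])}
```

View pics/top2.png

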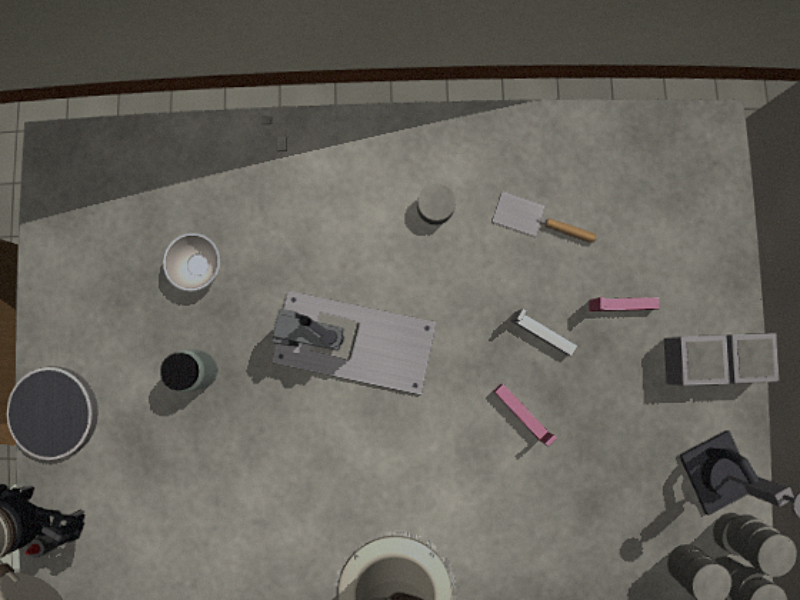

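View pics/scene2.png

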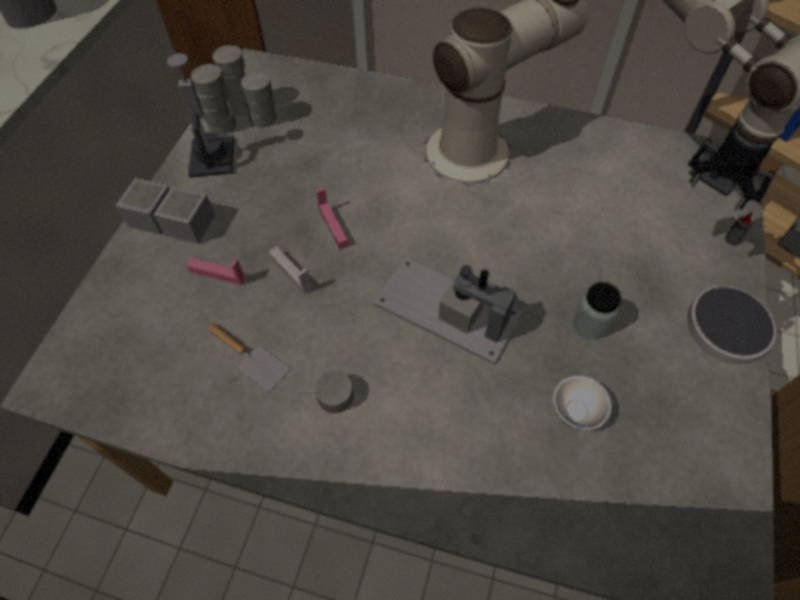

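Top view (800x600): clamp plate with corners (289,292), (436,321) and (420,395), column at the left, and a black handle near (305,322). Square candidates are silver (545,333), pink (627,304) and pink (525,413). The silver one matches the description, with its blade at the (520,316) end. The scene view agrees. Next, one close crop of clamp and square.

```bash
python3 - <<'E'
import cv2
a=cv2.imread('pics/top.png')
# crops: clamp x 185..310,y 195..280 ; square x 340..410,y 208..256
c=cv2.resize(a[195:281,182:312],None,fx=6,fy=6,interpolation=cv2.INTER_CUBIC)
cv2.imwrite('pics/c1.png',c)
q=cv2.resize(a[205:260,340:420],None,fx=5,fy=5,interpolation=cv2.INTER_CUBIC)
s=cv2.imread('pics/scene.png')[180:260,300:375]
s=cv2.resize(s,None,fx=5,fy=5,interpolation=cv2.INTER_CUBIC)
o=cv2.copyMakeBorder(q,0,s.shape[0]-q.shape[0],0,0,cv2.BORDER_CONSTANT)
cv2.imwrite('pics/c2.png',cv2.hconcat([o,s])); print(s.shape,q.shape,c.shape)
E
```

```text
(400, 375, 3) (275, 400, 3) (516, 780, 3)
```

View pics/c1.png

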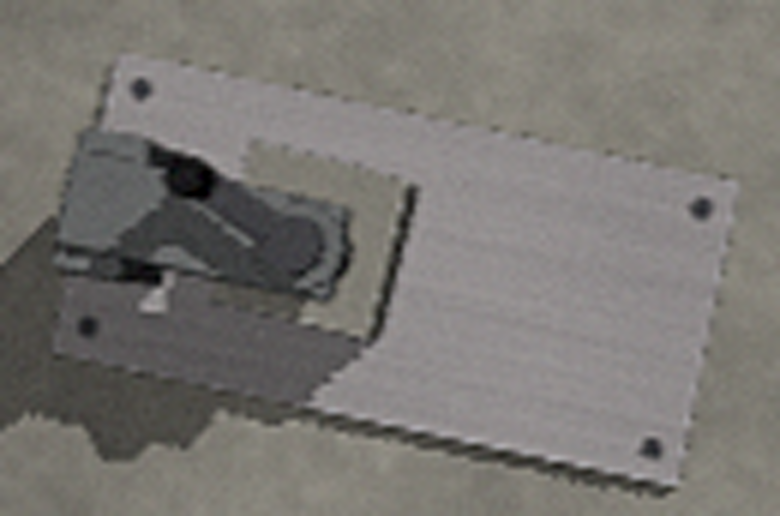

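View pics/c2.png

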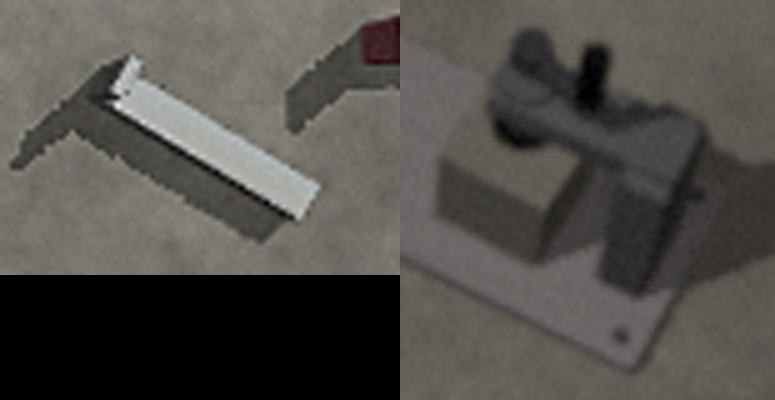

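```bash
python3 - <<'E'
from h import *
s=load('top')
f=lambda l,x0,y0,k:[( (u+.5)/k-.5+x0,(v+.5)/k-.5+y0) for u,v in l]
P=atz(s,f([(117,55),(738,180),(672,488),(55,350)],182,195,6),12);print(P.round(1))
x=(P[0]-P[1]+P[3]-P[2]);x/=np.linalg.norm(x);print('yaw',np.degrees(np.arctan2(x[1],x[0])),[np.linalg.norm(P[i]-P[(i+1)%4]) for i in range(4)])
c=P.mean(0); print('center',c,'axis',c+30*x)
print('handle top',atz(s,f([(190,178)],182,195,6),210), 'hub',atz(s,f([(300,245)],182,195,6),165))
F=atz(s,f([(415,185),(372,342)],182,195,6),82);print('face',F,np.linalg.norm(F[0]-F[1]), 'x clamp',(F-c-30*x)@x)
Q=atz(s,f([(320,185),(300,220),(112,97),(135,70)],340,205,5),28);print('sq',Q.round(1))
print(atz(s,f([(131,55),(112,97)],340,205,5),75))
# depth clouds
C=cloud(s); d=C.reshape(-1,3)
m=(abs(d[:,2]-28)<5); 
a=P.mean(0);
for lo,hi,r in ((24,33,0),):
    g=(d[:,2]>lo)&(d[:,2]<hi)&(d[:,0]>380)&(d[:,0]<560)&(d[:,1]<-150)&(d[:,1]>-360)
    p=s['p'].reshape(-1,3).astype(int); g&=(p[:,0]-p[:,1]<25)&(p.mean(1)>120)
    q=d[g]; print(g.sum(), q.mean(0) if g.sum() else 0)
    if g.sum(): print(cv2.minAreaRect(q[:,:2].astype(np.float32)))
g=(d[:,2]>172)&(d[:,2]<230)&(np.linalg.norm(d[:,:2]-(c+30*x)[:2],axis=1)<80); print('high',g.sum(),d[g].mean(0) if g.sum() else 0,d[g][:,2].max() if g.sum() else 0)
g=(abs(d[:,2]-82)<4)&(np.linalg.norm(d[:,:2]-(c+30*x)[:2],axis=1)<70); print('cubetop z',np.median(d[g][:,2]),g.sum()); print('plate z',np.median(C[230:250,255:280,2]),'table',np.median(C[300:330,200:230,2]))
E
```

```text
[[576.9 189.1  12. ]
 [512.  -91.1  12. ]
 [374.8 -57.   12. ]
 [443.9 219.4  12. ]]
yaw 76.4687380233168 [np.float64(287.6234428943036), np.float64(141.34876137305596), np.float64(284.95439574517235), np.float64(136.4549341607118)]
center [476.92875482  65.09532739  12.        ] axis [483.94803116  94.26259946  12.        ]
handle top [[508.83695736 127.93526431 210.        ]] hub [[483.67260934  91.2820447  165.        ]]
face [[510.37908777  50.36665698  82.        ]
 [444.25625401  70.24978087  82.        ]] 69.04757606056938 x clamp [-36.49326688 -32.63319883]
sq [[ 457.4 -354.9   28. ]
 [ 439.1 -343.1   28. ]
 [ 508.2 -244.3   28. ]
 [ 522.3 -257.3   28. ]]
[[ 527.32060412 -246.4292994    75.        ]
 [ 505.94349021 -235.59606822   75.        ]]
324 [ 479.66780831 -300.40376047   28.01329564]
((480.6555480957031, -299.3343505859375), (119.51394653320312, 22.460430145263672), 56.42237854003906)
high 89 [500.09769929 116.32239798 193.70530868] 216.99630475187587
cubetop z 82.01546752464242 400
plate z 11.821559508564746 table -0.140294838069849
```

Choice: the silver square, which is not pink and has its blade at the +y end. The crank stands at about 0.33 rad, so it has about 382° to go. I'm moving above the handle with the tool x-axis along the clamp's x.

>>> send_rows(
  motion="-30 -20 -40 0.15 85; -80 -50 -62 0.3 85; -130 -80 -62 0.46 85; -180 -110 -62 0.62 85; -230 -140 -62 0.78 85; -280 -170 -62 0.94 85; -330 -200 -62 1.1 85; -375 -230 -62 1.28 85; -418 -257 -62 1.45 85; -418 -257 -62 1.45 50",
)

```text
time: 1.35
ee_pos: [510.1, 126.5, 300.5]
tcp_rot: [-0.0, 0.801, 0.599, -0.001]
wrist_force: [-0.6, 0.6, -0.3]
grip_width: 0.817
grasp_force: 0.0
```

```bash
python3 - <<'E'
from h import *
o=robot.get_obs(); print(o['time'],o['ee_pos'].round(1),rq(o['tcp_rot']).round(3).tolist(),np.round(o['joint_pos'],2),o['grip_width'])
snap('wrist','w1'); a=cv2.imread('pics/w1.png'); 
s=load('w1'); C=cloud(s); d=C.reshape(-1,3); g=(d[:,2]>202)&(d[:,2]<225)&(np.linalg.norm(d[:,:2]-[509,128],axis=1)<40); print(g.sum(),d[g].mean(0),np.percentile(d[g],[5,95],axis=0))
cv2.imwrite('pics/w1b.png',cv2.resize(a,(800,600)))
E
```

```text
1.35 [510.1 126.5 300.5] [[0.282, 0.959, -0.001], [0.959, -0.282, -0.001], [-0.001, -0.001, -1.0]] [ 0.01 -0.01  1.65 -0.    1.5   0.3 ] 0.8174307398289407
545 [508.58228419 132.25729539 212.50686026] [[502.13564841 125.33882993 204.64568338]
 [514.99413248 138.09176423 214.89937626]]
```

View pics/w1b.png

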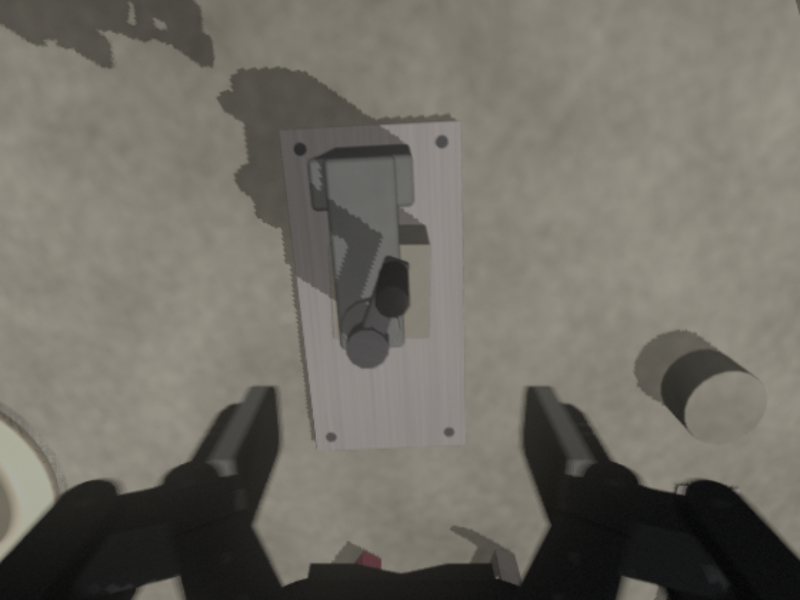

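The wrist view shows the handle's top at about (393,300), the hub top at (368,349), and plate corners (281,130), (459,121), (465,443) and (316,448). The square is just visible at the bottom.

```bash
python3 - <<'E'
from h import *
s=load('w1'); k=.7
f=lambda l:[(u*k,v*k) for u,v in l]
h=atz(s,f([(393,301)]),213.8)[0]; b=atz(s,f([(368,349)]),168)[0]; print(h,b,np.linalg.norm((h-b)[:2]),np.degrees(np.arctan2(h[1]-b[1],h[0]-b[0])))
P=atz(s,f([(281,131),(459,122),(465,444),(316,448)]),12);print(P.round(1))
d=cloud(s).reshape(-1,3); g=(d[:,2]>210)&(d[:,2]<218)&(np.linalg.norm(d[:,:2]-[509,128],axis=1)<30); print(cv2.minEnclosingCircle(d[g][:,:2].astype(np.float32)),d[g].mean(0))
g=(d[:,2]>150)&(d[:,2]<180)&(np.linalg.norm(d[:,:2]-b[:2],axis=1)<20); print(g.sum(),np.median(d[g],axis=0)); 
z=d[g][:,2]; top=d[g][abs(z-np.median(z))<3]; print(cv2.minEnclosingCircle(top[:,:2].astype(np.float32)))
E
```

```text
[508.31768083 131.64163012 213.8       ] [481.72687718  93.22992765 168.        ] 46.717552646862266 55.30677590354865
[[442.3 221.1  12. ]
 [575.1 188.8  12. ]
 [509.2 -91.4  12. ]
 [373.5 -56.1  12. ]]
((507.97027587890625, 130.90133666992188), 7.991900444030762) [508.33897402 131.54064933 213.64698879]
904 [484.05180222  97.49955143 170.57557924]
((484.1966552734375, 96.95800018310547), 15.567091941833496)
```

>>> send_rows(
  motion="4 -3 40 0 50; 4 -3 80 0 50; 4 -3 106 0 50; 4 -3 116 0 50; 4 -3 116 0 20; 4 -3 116 0 0; 4 -3 116 0 0; 4 -3 116 0 0; 4 -3 116 0 0",
  grip_force=30,
)

```text
time: 2.52
ee_pos: [508.4, 134.1, 186.8]
tcp_rot: [0.001, 0.799, 0.601, 0.001]
wrist_force: [0.8, 1.3, 6.7]
grip_width: 0.178
grasp_force: 30.4
```

```bash
cat > arc.py <<'E'
from h import *
import sys
# arc.py ax ay start_deg step n : rows from the current pose around axis
ax,ay,a0,st,n=map(float,sys.argv[1:])
o=robot.get_obs(); Rm=rq(o['tcp_rot']); print(o['time'],o['ee_pos'].round(1),o['wrist_force'].round(1),o['moment'].round(2),o['grip_width'],o['grasp_force'])
print('angle',np.degrees(np.arctan2(o['ee_pos'][1]-ay,o['ee_pos'][0]-ax)),'r',np.hypot(o['ee_pos'][1]-ay,o['ee_pos'][0]-ax))
a=np.radians(a0)
for i in range(1,int(n)+1):
    b=a-np.radians(st*i); w=45*np.array([np.cos(b)-np.cos(a),np.sin(b)-np.sin(a),0]); w[2]=-2*np.radians(st*i); print((Rm.T@w).round(1))
E
python3 arc.py 482.3 94.5 55 15 10
```

```text
2.525 [508.4 134.1 186.8] [0.8 1.3 6.7] [0.28 0.04 0.03] 0.17833854320654063 30.413312315940857
angle 56.636245177971844 r 47.3858989230173
[-5.2 10.5  0.5]
[-13.   19.3   1.1]
[-22.8  25.8   1.6]
[-33.9  29.6   2.1]
[-45.6  30.3   2.6]
[-57.2  28.    3.1]
[-67.7  22.8   3.6]
[-76.5  15.    4.1]
[-83.    5.2   4.6]
[-86.7  -5.9   5.1]
```

>>> send_rows(
  motion="-5 10.5 0.5 0 0; -13 19.5 1 0 0; -23 26 1.5 0 0; -34 29.5 2 0 0; -45.5 30.5 2.5 0 0; -57 28 3 0 0; -67.5 23 3.5 0 0; -76.5 15 4 0 0; -83 5 4.5 0 0; -86.5 -6 5 0 0",
)

```text
time: 3.78
ee_pos: [478.3, 52.3, 181.5]
tcp_rot: [0.001, 0.799, 0.601, 0.001]
wrist_force: [0.9, 4.4, 5.2]
grip_width: 0.176
grasp_force: 30.7
```

```bash
python3 arc.py 482.3 94.5 -95 15 10
```

```text
3.775 [478.3  52.3 181.5] [0.9 4.4 5.2] [ 0.66 -0.19 -0.02] 0.1756158061433154 30.67069172859192
angle -95.45399330120405 r 42.3438257249018
[ -0.7 -11.7   0.5]
[  1.6 -23.2   1. ]
[  6.8 -33.8   1.5]
[ 14.6 -42.6   2. ]
[ 24.3 -49.1   2.5]
[ 35.5 -52.8   3. ]
[ 47.2 -53.6   3.6]
[ 58.7 -51.3   4.1]
[ 69.2 -46.1   4.7]
[ 78.  -38.3   5.2]
```

>>> send_rows(
  motion="-1 -11.5 0.5 0 0; 1.5 -23 1 0 0; 7 -34 1.5 0 0; 14.5 -42.5 2 0 0; 24.5 -49 2.5 0 0; 35.5 -53 3 0 0; 47 -53.5 3.5 0 0; 58.5 -51.5 4 0 0; 69 -46 4.5 0 0; 78 -38.5 5 0 0",
)

```text
time: 5.03
ee_pos: [462.8, 138.0, 176.4]
tcp_rot: [0.001, 0.799, 0.601, 0.0]
wrist_force: [0.2, -2.8, 7.8]
grip_width: 0.177
grasp_force: 30.8
```

```bash
python3 arc.py 482.3 95.5 115 12 9
```

```text
5.025 [462.8 138.  176.4] [ 0.2 -2.8  7.8] [-0.55  0.06  0.03] 0.17669158915642666 30.777971148490906
angle 114.62061789309026 r 46.78290481483005
[5.4 7.7 0.4]
[ 9.1 16.4  0.9]
[10.9 25.6  1.3]
[10.7 35.   1.7]
[ 8.6 44.2  2.2]
[ 4.7 52.7  2.6]
[-1.  60.2  3. ]
[-8.1 66.4  3.5]
[-16.3  71.    3.9]
```

>>> send_rows(
  motion="5.5 7.5 0.5 0 0; 9 16.5 1 0 0; 11 25.5 1.5 0 0; 10.5 35 1.5 0 0; 8.5 44 2 0 0; 6.8 48.5 2.5 0 0; 4.7 52.7 2.5 0 0; 4.7 52.7 2.5 0 0",
)

```text
time: 6.02
ee_pos: [515.2, 128.1, 173.9]
tcp_rot: [0.001, 0.799, 0.601, 0.001]
wrist_force: [1.6, 1.7, 6.7]
grip_width: 0.173
grasp_force: 30.7
```

```bash
python3 arc.py 482.3 95.5 43 4 8
```

```text
6.025 [515.2 128.1 173.9] [1.6 1.7 6.7] [ 0.24 -0.2   0.05] 0.17318950729065855 30.739295482635498
angle 44.75718035395012 r 46.324386783353916
[-1.7  2.6  0.1]
[-3.6  5.1  0.3]
[-5.6  7.5  0.4]
[-7.9  9.7  0.6]
[-10.2  11.8   0.7]
[-12.7  13.7   0.9]
[-15.4  15.4   1. ]
[-18.1  16.9   1.1]
```

>>> send_rows(
  motion="-2 2.5 0 0 0; -3.5 5 0.5 0 0; -5.5 7.5 0.5 0 0; -8 9.5 0.5 0 0; -10 12 0.5 0 0; -10 12 0.5 0 0",
)

```text
time: 6.78
ee_pos: [521.2, 120.0, 173.4]
tcp_rot: [-0.005, 0.799, 0.601, 0.002]
wrist_force: [-8.6, 18.7, 12.5]
grip_width: 0.176
grasp_force: 31.5
```

```bash
python3 arc.py 482.3 95.5 23 4 4
```

```text
6.775 [521.2 120.  173.4] [-8.6 18.7 12.5] [ 2.89  1.26 -0.03] 0.17592270206703128 31.510057747364044
angle 32.20837421110132 r 45.97248408050965
[-2.5  1.9  0.1]
[-5.1  3.6  0.2]
[-7.9  5.1  0.3]
[-10.7   6.5   0.4]
```

The crank is at its stop: 32° in the world frame where 31.4° was expected, with about 20 N tangential. I'll relax, release, lift and travel over to the square.

>>> send_rows(
  motion="3 -3 0 0 0; 3.5 -3 0 0 0; 3.5 -3 0 0 10; 3.5 -3 0 0 40; 3.5 -3 0 0 50; 3.5 -3 0 0 50; 3.5 -3 -30 0 50; 3.5 -3 -60 0 50; -30 3 -65 0 60; -80 12 -65 0 75",
)

```text
time: 8.02
ee_pos: [512.5, 34.4, 238.0]
tcp_rot: [0.001, 0.798, 0.602, 0.001]
wrist_force: [1.1, -0.2, -0.2]
grip_width: 0.871
grasp_force: 0.0
```

>>> send_rows(
  motion="-50 10 0 0.05 80; -100 20 0 0.12 80; -150 30 0 0.2 80; -200 40 10 0.28 80; -250 50 30 0.3 80; -300 55 60 0.3 80; -335 60 80 0.3 80; -335 60 80 0.3 80",
)

```text
time: 9.02
ee_pos: [475.1, -305.0, 154.9]
tcp_rot: [-0.002, 0.881, 0.473, -0.001]
wrist_force: [0.1, 0.0, -0.8]
grip_width: 0.935
grasp_force: 0.0
```

```bash
python3 - <<'E'
from h import *
o=robot.get_obs(); print(o['time'],o['ee_pos'].round(1),rq(o['tcp_rot']).round(3).tolist(),np.round(o['joint_pos'],2),o['wrist_force'])
snap('wrist','w2'); snap('top','top3'); a=cv2.imread('pics/w2.png'); b=cv2.resize(cv2.imread('pics/top3.png')[195:281,182:312],(400,265)); c=cv2.resize(a,(800,600)); c[:265,:400][:, :]=c[:265,:400]
cv2.imwrite('pics/w2b.png',c)
E
```

```text
9.025 [ 475.1 -305.   154.9] [[0.552, 0.834, -0.003], [0.834, -0.552, 0.003], [0.0, -0.004, -1.0]] [-0.78  0.21  1.71 -0.    1.23 -0.2 ] [ 0.10081208  0.03112624 -0.81737089]
```

View pics/w2b.png

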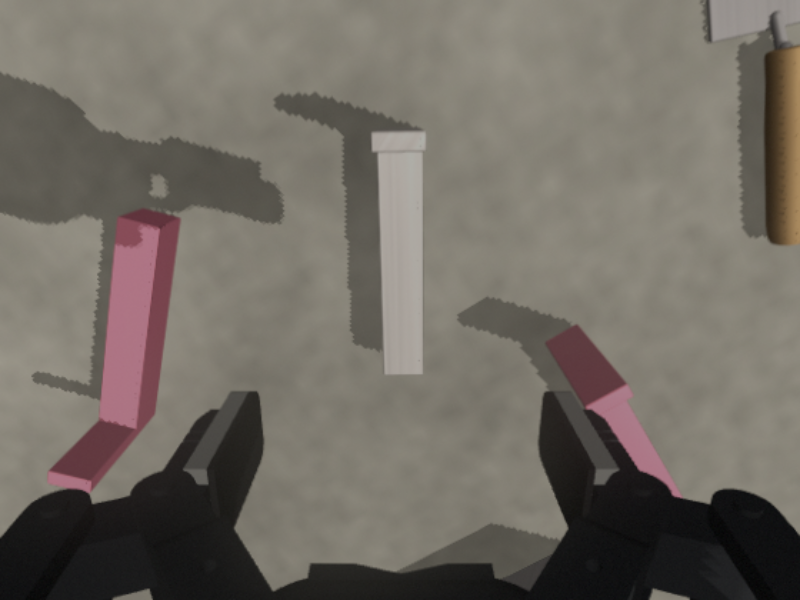

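The silver square is centred at (400,255) with its blade at the top (372–425,132) and its stock end at (384–422,374). A pink one to the right starts at (545,340).

```bash
python3 - <<'E'
from h import *
s=load('w2'); f=lambda l:[(u*.7,v*.7) for u,v in l]
E_=atz(s,f([(384.5,374.5),(422,374.5)]),28); B=atz(s,f([(372,133),(425,131)]),75)
pk=np.r_[atz(s,f([(545,340)]),75),atz(s,f([(590,405)]),75),atz(s,f([(600,412)]),28),atz(s,f([(680,495)]),28)]
e=E_.mean(0);b=B.mean(0);d=(b-e)[:2];L=np.linalg.norm(d);d/=L
print('len',L,'widths',np.linalg.norm(E_[0]-E_[1]),np.linalg.norm(B[0]-B[1]),'yaw',np.degrees(np.arctan2(d[1],d[0])))
org=(e[:2]+b[:2])/2; print('org',org)
o=robot.get_obs();Rm=rq(o['tcp_rot']);p=o['ee_pos']
print('tool yaw',np.degrees(np.arctan2(Rm[1,0],Rm[0,0])))
for g in (-15,-20): print(g,Rm.T@(np.r_[org+g*d,0]-[p[0],p[1],0]))
print('pink rel tool\n',((pk-p)@Rm).round(1))
t=load('top3'); C=cloud(t).reshape(-1,3); ax=np.array([482.3,95.0]); u=np.array([np.cos(np.radians(76.4)),np.sin(np.radians(76.4))]);v=np.array([-u[1],u[0]])
g=(abs(C[:,2]-82)<4); q=np.c_[(C[g][:,:2]-ax)@u,(C[g][:,:2]-ax)@v,C[g][:,2]]; q=q[(abs(q[:,0])<60)&(abs(q[:,1])<60)]
print('cube top extents',q[:,:2].min(0),q[:,:2].max(0))
print(cv2.minAreaRect(C[g][(np.linalg.norm(C[g][:,:2]-ax,axis=1)<70)][:,:2].astype(np.float32)))
for lo in range(-35,35,10):
    r=q[(q[:,1]>=lo)&(q[:,1]<lo+10)]; print(lo,len(r),r[:,0].min() if len(r) else 0,end='; ')
r=C[(C[:,2]>150)&(np.linalg.norm(C[:,:2]-ax,axis=1)<75)]; h=r[r[:,2]>190]; print('\nhandle',h.mean(0),h[:,2].max())
E
```

```text
len 129.17486059577683 widths 20.65373801115836 20.637997422474754 yaw 57.43496655631226
org [ 481.85229765 -294.93844928]
tool yaw 56.673513658562534
-15 [-5.10535735e+00 -2.90154404e-01 -2.04744617e-03]
-20 [-1.01049153e+01 -2.23708842e-01 -4.32962291e-03]
pink rel tool
 [[ -13.7   63.    82.1]
 [ -46.5   86.8   82.1]
 [ -78.8  112.   129. ]
 [-136.9  168.2  129. ]]
cube top extents [-33.32841261 -41.27969624] [38.60551621 30.62295213]
((488.402099609375, 96.03092956542969), (69.5469741821289, 69.96383666992188), 73.79019165039062)
-35 82 -33.32841260972036; -25 42 -33.1311226455581; -15 27 -32.58119731937295; -5 25 -31.876424533042; 5 26 -30.58938369398091; 15 74 -30.747082227054175; 25 45 -30.860176029126183; 
handle [521.98001828 117.97597454 200.17352017] 204.99657124564442
```

>>> send_rows(
  motion="-8 0 40 -0.013 50; -8 0 80 -0.013 50; -8 0 115 -0.013 50; -8 0 135 -0.013 50; -8 0 144 -0.013 50; -8 0 144 -0.013 30; -8 0 144 -0.013 0; -8 0 144 -0.013 0; -8 0 144 -0.013 0; -8 0 144 -0.013 0",
  grip_force=60,
)

```text
time: 10.38
ee_pos: [473.6, -311.3, 14.8]
tcp_rot: [0.001, 0.877, 0.481, 0.0]
wrist_force: [-0.1, 1.6, 5.9]
grip_width: 0.243
grasp_force: 61.3
```

```bash
python3 - <<'E'
from h import *
o=robot.get_obs();Rm=rq(o['tcp_rot']);p=o['ee_pos'];print(o['time'],p.round(1),o['wrist_force'].round(1),o['grip_width'],o['grasp_force'],np.degrees(np.arctan2(Rm[1,0],Rm[0,0])),Rm.round(3).tolist())
org=np.array([481.85,-294.94]);print('square org in tool',Rm.T@(np.r_[org-p[:2],0]))
E
```

```text
10.375 [ 473.6 -311.3   14.8] [-0.1  1.6  5.9] 0.24304668115886183 61.31622076034546 57.4525086740262 [[0.538, 0.843, 0.002], [0.843, -0.538, -0.002], [-0.0, 0.003, -1.0]]
square org in tool [ 1.82139338e+01 -1.80052247e+00 -1.32101381e-02]
```

>>> send_rows(
  motion="0 0 -25 0 0; 0 0 -60 0 0; 25 -20 -80 -0.03 0; 60 -47 -80 -0.08 0; 100 -78 -80 -0.13 0; 140 -109 -80 -0.18 0; 175 -137 -80 -0.24 0; 205 -160 -75 -0.284 0; 214 -167 -65 -0.284 0; 214 -167 -60 -0.284 0",
)

```text
time: 11.62
ee_pos: [446.3, -39.8, 72.4]
tcp_rot: [-0.0, 0.8, 0.6, -0.0]
wrist_force: [0.8, 0.7, -3.3]
grip_width: 0.24
grasp_force: 60.2
```

```bash
python3 - <<'E'
from h import *
o=robot.get_obs();Rm=rq(o['tcp_rot']);p=o['ee_pos'];print(o['time'],p.round(1),o['wrist_force'].round(1),o['grip_width'],o['grasp_force'],np.degrees(np.arctan2(Rm[1,0],Rm[0,0])),Rm.round(3).tolist(),np.round(o['joint_pos'],2))
snap('wrist','w3'); a=cv2.imread('pics/w3.png');cv2.imwrite('pics/w3b.png',cv2.resize(a,(800,600)))
E
```

```text
11.625 [446.3 -39.8  72.4] [ 0.8  0.7 -3.3] 0.2402023220830975 60.19770383834839 73.77522652179462 [[0.279, 0.96, -0.001], [0.96, -0.279, 0.0], [-0.0, -0.001, -1.0]] [-0.36  0.04  2.08 -0.    1.02 -0.08]
```

View pics/w3b.png

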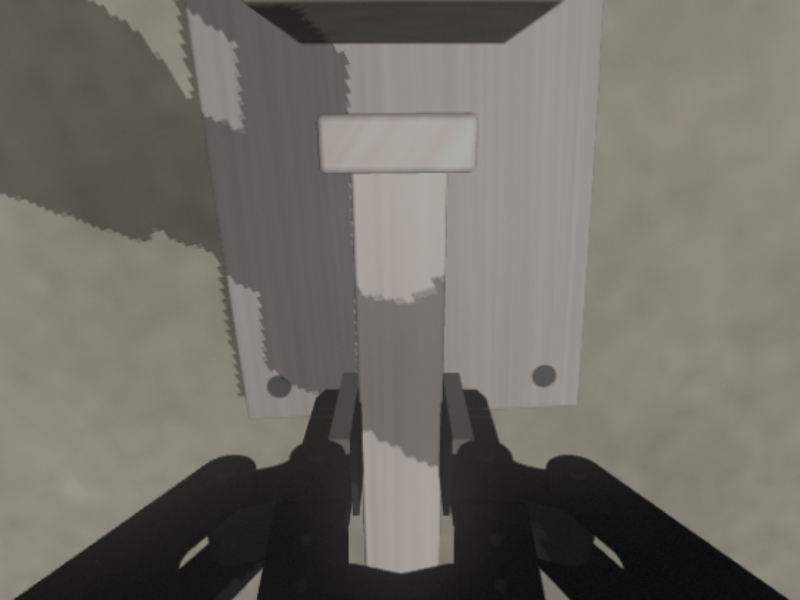

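The wrist view shows the cube's foot edge at (302,43)–(506,43) and the blade's front top edge at (320,115)–(476,115). They look parallel.

```bash
python3 - <<'E'
from h import *
s=load('w3'); f=lambda l:[(u*.7,v*.7) for u,v in l]
o=robot.get_obs();Rm=rq(o['tcp_rot']);p=o['ee_pos']
F=(atz(s,f([(302,43.5),(506,42.5)]),12)-p)@Rm; B=(atz(s,f([(320,115),(476,115)]),132.6)-p)@Rm
print(F.round(1),B.round(1),np.degrees(np.arctan2(F[1,0]-F[0,0],F[1,1]-F[0,1])))
g=s['p'].astype(int).mean(2)
# refine foot edge rows per column in full-res
for c in range(250,345,15): print(c,np.argmax(np.diff(g[20:45,c]))+20,end=' ')
for c in range(230,330,15): print('|',c,np.argmax(abs(np.diff(g[70:90,c])))+70,end=' ')
E
```

```text
[[106.6 -33.3  60.1]
 [106.9  35.6  60. ]] [[ 83.2 -10.9 -60.5]
 [ 83.2   9.9 -60.6]] 0.3064920415310808
250 29 265 29 280 29 295 29 310 29 325 29 340 29 | 230 80 | 245 78 | 260 78 | 275 78 | 290 78 | 305 78 | 320 78
```

>>> send_rows(
  motion="0 1 20 0 0; 0 1 35 0 0; 0 1 41 0 0; 0 1 43 0 0; 0 1 43 0 0",
  grip_force=80,
)

```text
time: 12.3
ee_pos: [448.2, -40.6, 30.6]
tcp_rot: [0.0, 0.8, 0.6, 0.0]
wrist_force: [-0.5, -0.0, -2.6]
grip_width: 0.238
grasp_force: 83.4
```

>>> send_rows(
  motion="0 0 2 0 0; 0 0 3 0 0; 0 0 4 0 0; 0 0 5 0 0; 0 0 5 0 0",
)

```text
time: 12.92
ee_pos: [448.1, -40.4, 26.9]
tcp_rot: [-0.0, 0.8, 0.6, -0.0]
wrist_force: [-8.0, 1.7, 15.5]
grip_width: 0.235
grasp_force: 86.0
```

>>> send_rows(
  motion="0 0 -2.5 0 0; 6 0 -2.5 0 0; 12 0 -2.5 0 0; 18 0 -2.5 0 0; 21 0 -2.5 0 0; 21 0 -2.5 0 0",
)

```text
time: 13.68
ee_pos: [453.8, -20.0, 27.7]
tcp_rot: [-0.0, 0.8, 0.6, -0.0]
wrist_force: [0.5, 0.9, -2.4]
grip_width: 0.24
grasp_force: 83.4
```

>>> send_rows(
  motion="1 0 0 0 0; 2 0 0 0 0; 3 0 0 0 0; 3 0 0 0 0",
)

```text
time: 14.18
ee_pos: [454.5, -17.8, 27.8]
tcp_rot: [0.0, 0.8, 0.6, -0.0]
wrist_force: [-1.7, -4.2, -3.1]
grip_width: 0.24
grasp_force: 83.3
```

>>> send_rows(
  motion="0 0 1 0 0; 0 0 2 0 0; 0.5 0 2.5 0 0; 1 0 2.5 0 0; 1 0 2.5 0 0; 1 0 2.5 0 0",
)

```text
time: 14.92
ee_pos: [454.8, -17.9, 26.9]
tcp_rot: [0.0, 0.8, 0.6, -0.001]
wrist_force: [-11.2, -8.2, 16.0]
grip_width: 0.241
grasp_force: 86.1
```

```bash
python3 - <<'E'
from h import *
o=robot.get_obs();Rm=rq(o['tcp_rot']);print(o['time'],o['ee_pos'].round(1),(Rm.T@o['wrist_force']).round(1),(Rm.T@o['moment']).round(2),R.from_matrix(Rm).as_euler('ZYX',True).round(2))
E
```

```text
14.925 [454.8 -17.9  26.9] [-11.   -8.5 -16. ] [ 1.3  -1.6   0.04] [ 7.3780e+01  1.7000e-01 -1.7994e+02]
```

>>> send_rows(
  motion="0 -0.5 0 0 0; 0 -1 0 0 0; 0 -1.5 0 0 0; 0 -1.5 0 0 0",
)

```text
time: 15.42
ee_pos: [454.8, -17.8, 26.9]
tcp_rot: [0.002, 0.8, 0.6, -0.0]
wrist_force: [-4.5, -8.5, 8.7]
grip_width: 0.235
grasp_force: 84.8
```

```bash
python3 - <<'E'
from h import *
o=robot.get_obs();Rm=rq(o['tcp_rot']);print(o['time'],o['ee_pos'].round(1),(Rm.T@o['wrist_force']).round(1),(Rm.T@o['moment']).round(2),R.from_matrix(Rm).as_euler('ZYX',True).round(2))
snap('wrist','w4');snap('scene','s4'); a=cv2.resize(cv2.imread('pics/w4.png')[:300],(560,300)); b=cv2.resize(cv2.imread('pics/s4.png')[160:260,240:380],(420,300),interpolation=cv2.INTER_CUBIC)
c=np.zeros((600,560,3),np.uint8); c[:300]=a; c[300:,:420]=b; cv2.imwrite('pics/f4.png',c)
E
```

```text
15.425 [454.8 -17.8  26.9] [-9.5 -1.9 -8.7] [ 0.44 -1.54  0.  ] [7.3760e+01 1.5000e-01 1.7984e+02]
```

View pics/f4.png

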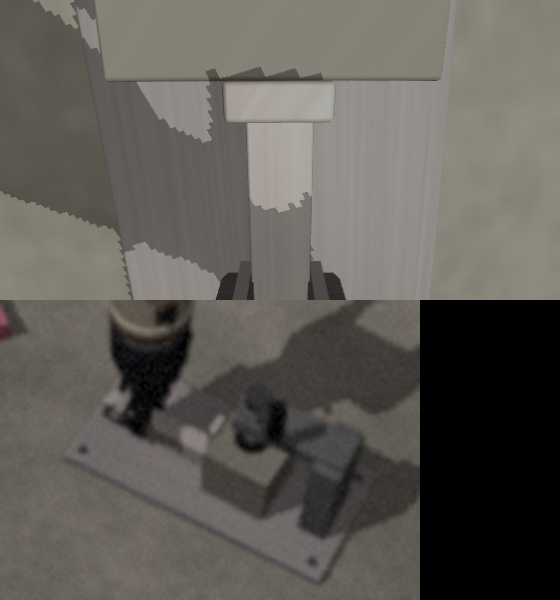

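The blade's front edge (225–335, row 83) runs parallel to the cube's top edge (row 80), close against it. I'll check the top gap and the roll numerically.

```bash
python3 - <<'E'
from h import *
s=load('w4'); o=robot.get_obs();Rm=rq(o['tcp_rot']);p=o['ee_pos']
c=(atz(s,[(150,79.5),(400,79.5)],82)-p)@Rm; b=(atz(s,[(226,83),(334,83)],87)-p)@Rm; print(c.round(2),b.round(2))
C=cloud(s)
def fit(r0,r1,c0,c1):
    q=((C[r0:r1,c0:c1].reshape(-1,3))-p)@Rm; A=np.c_[q[:,:2],np.ones(len(q))]; k,*_=np.linalg.lstsq(A,q[:,2],rcond=None); return np.degrees(k[:2]).round(2), (p[2]-q[:,2].mean()).round(2)
print('blade top',fit(87,118,232,328),'stock top',fit(130,250,258,305),'cube',fit(10,70,130,420),'plate',fit(150,280,340,420))
E
```

```text
[[ 82.87 -26.32 -55.4 ]
 [ 82.84  24.48 -55.26]] [[ 82.13 -10.2  -60.35]
 [ 82.12  10.36 -60.3 ]]
blade top (array([-20.36,  -0.03]), np.float64(86.99)) stock top (array([-4.92,  0.37]), np.float64(40.04)) cube (array([16.67,  0.03]), np.float64(82.15)) plate (array([-3.93,  9.67]), np.float64(12.02))
```

>>> send_rows(
  motion="0.2 -0.3 0.4 0 0; 0.3 -0.5 0.8 0 0; 0.3 -0.5 0.8 0 0; 0.3 -0.5 0.8 0 0; 0.3 -0.5 0.8 0 0; 0.3 -0.5 0.8 0 0",
)

```text
time: 16.27
ee_pos: [454.8, -17.8, 26.9]
tcp_rot: [0.002, 0.8, 0.6, -0.0]
wrist_force: [-7.0, -10.3, 16.1]
grip_width: 0.24
grasp_force: 85.8
```

```bash
python3 - <<'E'
from h import *
snap('wrist','w5');s=load('w5');o=robot.get_obs();Rm=rq(o['tcp_rot']);p=o['ee_pos'];print(o['time'],p.round(1),(Rm.T@o['wrist_force']).round(1),R.from_matrix(Rm).as_euler('ZYX',True).round(2))
C=cloud(s);q=(C-p)@Rm; q[...,2]=p[2]-q[...,2]
m=lambda a,l,h:(a>l)&(a<h)
for x0,x1 in((15,25),(25,35),(35,45),(45,55),(55,65),(65,71)):
  k=m(q[...,0],x0,x1)&m(q[...,1],-9,9)&m(q[...,2],30,50); print(x0,k.sum(),np.median(q[...,2][k]).round(2),q[...,2][k].mean().round(2))
for y0 in(-9,-3,3):
  k=m(q[...,0],75,82)&m(q[...,1],y0,y0+6)&m(q[...,2],80,95); print(y0,k.sum(),q[...,2][k].mean().round(2))
E
```

```text
16.325 [454.8 -17.8  26.9] [-11.6  -4.3 -14.8] [ 73.77   0.19 179.81]
15 1196 39.61 39.61
25 1292 39.67 39.67
35 1383 39.71 39.7
45 1508 39.74 39.73
55 1622 39.75 39.76
65 827 39.78 39.77
-9 1150 86.77
-3 1140 86.77
3 1146 86.76
```

```bash
python3 -c "
from cell import robot
print(robot.job_done())"
```

```text
the job is handed in; nothing more can be done
None
```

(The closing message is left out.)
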